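# Hold a bayonet cap at the half-way test position

## Task

On the stockroom bench, use the blade of the flat opener (not the fingers) to lever the dust cover of the test dock fully back until it stands past upright, then lay the opener down flat on the bench. Put the bayonet cap into the dock's socket with its lugs through the two entry slots, press it fully home, and turn it clockwise (seen from above) half-way towards its lock, 45 degrees, where its rib points at the long bar marks; do not let it turn on to the lock click. Finish while still gripping the cap, holding it there against the spring, and leave the carton, the tin and the tape ring alone.

Things in the scene. Friction and masses are not known exactly. Their poses are not given: they have to be found in the camera images.
- dock: Fixed grey test dock 70 mm high. Origin on the bench under the socket, z up. Housing spans its x -58..58, y -66..72 mm. Cover's hinge on its +y side. Along its whole -y side, under the cover's free edge, runs an open pry slot: z 56 (ledge) to 72 mm (cover's underside), y -66 in to -44. Yaw varies by 0.35 rad either way.
- socket (a point): Centre of the socket mouth on the aluminium top plate, 70 mm above the bench, axes as the dock. Hole of radius 23.5 mm with two opposite entry slots along the dock's +x and -x, 17 mm wide, out to radius 31.5. Plate 9 mm thick, cavity 24 mm deep. Two short pips mark each slot; a long bar mark lies 45 degrees clockwise of each slot: half-way.
- cover (a joint): Dust cover's hinge angle (rad): 0 closed, flat over the socket; 1.57 upright; stop at 2.0. Grey plate 112 mm wide, 5 mm thick, 110 g; closed, its underside is 72 mm above the bench and it reaches 128 mm from the hinge towards the dock's -y. Stiff hinge (0.12 N m): stays at any angle, about 1.5 N at the free edge lifts it.
- cover_hinge (a point): Point on the cover's hinge axis, in the middle: in the dock's frame at (0, 62, 73) mm; the axis runs along the dock's x.
- cover_lip (a point): Middle of the cover's free edge, on its underside; moves with the cover, 128 mm from the hinge.
- contact_ring (a joint): Angle (rad) of the sprung ring inside the socket: 0 at rest, grows clockwise from above. The cap's lugs meet its posts after about 0.15 rad of free turn, then push it: about 0.6 with the cap at 45 degrees. Its spring (0.2 N m per rad) turns the cap back if let go. The lock's sprung balls resist from about 65 degrees of cap turn.
- cap: White bayonet cap, about 120 g, upright on its plug. Origin: centre of the plug's foot; z up, x along rib and lugs. Plug radius 20, 22 mm long, chamfered foot; steel lugs along +x and -x out to radius 28, 10 mm wide, z 2..9; flange radius 36, z 22..27; grip rib 52 mm long (x), 16 mm wide (y), z 27..57. Either way round fits.
- cap_rib (a point): Middle of the cap's grip rib, 42 mm above its foot, on the axis.
- cap_flange (a point): Centre of the underside of the cap's flange, 22 mm above its foot; fully home it lies at the socket mouth.
- opener: Flat opener, 160 mm long, about 120 g, lying on the bench. Origin under the middle of the handle, x towards the blade's tip, z up. Black handle 90 mm long (x -45..45), 18 mm wide, 26 mm tall; straight steel blade from it to x = 115 mm, 22 mm wide, 4 mm thick (z 11..15 mm).
- opener_grip (a point): Middle of the opener's handle, 13 mm above its underside.
- opener_tip (a point): Middle of the blade's end edge, 115 mm ahead of the handle's middle, 13 mm above its underside.
- carton: Bystander: small brown carton 60 x 90 x 50 mm.
- tin: Bystander: round tin, radius 30, height 75 mm.
- tape: Bystander: white ring of tape lying flat, radius 45, 25 mm high.
Not all that is in view belongs to the job. There is more than one size of the opener; the job needs the smaller.

How it is judged:
By the outcome, as a careful person would: the job done as asked, in the order asked, and still so for the second after the job is handed in, while the arm keeps its last pose, push and grip.
It also fails if it takes over 72 s, if anything falls off the work surface, if the arm or the gripper's body presses on something with over 40 N, if the wrist force passes 120 N, or if a joint passes its speed limit or range.

## Robot

A 6-joint arm with a two-finger parallel gripper is mounted at the origin on the work surface. World frame = base frame: x ahead of the robot, y to its left, z up, the work surface at z = 0. Lengths are in m, angles in rad, forces in N, time in s.
With the tool pointing down it reaches from about 0.35 to 0.775 m from the base axis. Payload 7.3 kg.
Tool frame: the origin (TCP) lies between the finger pads; the fingertips stand 25 mm ahead of it and the grasp point (between the pads) lies 6 mm ahead of it; y points along the fingers, z is the direction in which the jaws open and shut, and the axes are right-handed (so a half turn about y gives the same grasp; the last joint's range is limited). The gripper opens to 92 mm and grips with 3 to 60 N. Pads are 19 mm wide; open, the fingers measure 130 mm over their backs; the gripper's body (75 mm by 190 mm) begins 47 mm behind the grasp point.
Start: joints at [0.982, 0.342, 1.524, -0, 1.275, -0.146], TCP at [0.225, 0.474, 0.252] pointing down, gripper open.
Joint ranges: [-2.53, 2.53], [-0.77, 2.02], [0.04, 2.7], [-1, 4.14], [0.28, 2.66], [-3.11, 3.11]. Speed limits (rad/s): [2.57, 2.57, 3.14, 3.14, 3.14, 3.14].

## Interface

Orientations are given as [roll, pitch, yaw] about the fixed x, y, z axes, in that order (R = Rz(yaw) Ry(pitch) Rx(roll)).
In Python, from cell import sensors, read_camera, hand_in gives the robot as it stands. The module is installed in compiled form; this text tells all that it offers.
- The arm moves only by the tool send_rows, never from a script. Its argument "motion" is a list that holds one entry, the list of rows, each a list of 4 numbers: the shift along the tool's x, y, z in m, then the turn about the tool's y in degrees. In form: [[[tx, ty, tz, twist], ...]]. A call has 1 to 8 rows; each row is the pose to reach, as a shift and turn from the pose measured when the call began, along the tool's axes at that moment; what a row does not reach only later rows make up. A row lasts 1/10 s, in which the tool goes at most 50 mm and 8.59 degrees, less where a joint would pass 70% of its speed; a pose out of reach is approached as far as the arm can. A call with a gripper value outside its range is refused whole. "gripper" is the opening, from 0 (shut) to 1 (fully open), set as the call begins (left out, the last holds). The fingers move at their own pace and stop on an object; "grip_force" is the grip in N (left out, the last holds). Time passes only in rows, so rows that repeat a pose let the fingers close. It gives the time, the measured TCP pose, the force and the opening at its end, in the units of the state.
- sensors.observe(): the state, without advancing time (a new reading comes with each control period).
- read_camera(name): name is "side" or "top" or "wrist"; returns a dict with "frame" (420x560x3 uint8, red, green, blue), "fx", "fy", "cx", "cy" (pixels), "extrinsics" (4x4, takes a point from world to camera coordinates). Camera axes: x right, y up, looking along -z (the intrinsics and any distortion apply to the point x, -y, -z); pixel columns grow to the right and rows downward; lengths in m; the calibration is good to about 2 mm. A picture is of the moment at which its call begins. There is no depth.
- hand_in(): hands the job in, once; it reports no verdict.
The state is a dict: "time": time; "qpos": joint angles; "qvel": joint speeds; "joint_efforts": joint torques, N m; "tool_pos": TCP position; "tool_rot": TCP orientation; "contact_force": force on the tool from outside, world axes, zero at the start; "torque": the same for the moment, N m; "opening": finger opening in m.
Only numpy, scipy, OpenCV 4.12 (cv2) and the standard library are available. Lean on these libraries where they do the work, as an engineer would, in place of code of your own. Each camera call takes 0.05 s, during which the arm holds its last target.

## Working session

There is one attempt and no reset: what is moved stays moved. The work goes in short steps, Python scripts to look and compute and a tool call to move; the robot and the scene stay as the last step left them, time stands still between calls to the robot, and variables do not carry over. Pictures are saved under pics/ and viewed, and the job is handed in when it is done.

Besides the shell and the picture viewer there is one more tool, called after "Request:" as name(argument=value, ...), one argument or row to a line, values as JSON. send_rows: Moves the arm, as the interface text tells. Its arguments: {"type":"object","properties":{"motion":{"type":"array"},"gripper":{"type":"number"},"grip_force":{"type":"number"}},"required":["motion"]}

```bash
mkdir -p pics
python3 - <<'E'
from cell import sensors, read_camera
import cv2
s=sensors.observe(); print(s)
for n in ["side","top","wrist"]:
    c=read_camera(n); cv2.imwrite(f"pics/{n}0.png",cv2.cvtColor(c["frame"],cv2.COLOR_RGB2BGR)); print(n,c["fx"],c["fy"],c["cx"],c["cy"],[k for k in c]); print(c["extrinsics"].round(4) if hasattr(c["extrinsics"],'round') else c["extrinsics"])
E
```

```text
{'time': 0.0, 'qpos': array([ 9.82011411e-01,  3.42759623e-01,  1.52501997e+00,  1.08387931e-05,
        1.27536504e+00, -1.46027051e-01]), 'qvel': array([-2.02974900e-03, -9.65186554e-04, -6.82407401e-05,  1.22684313e-03,
        2.00496541e-03,  8.50913296e-04]), 'joint_efforts': array([-9.40359168e-04, -4.31235158e+01, -2.44225538e+01,  7.18916254e-02,
        5.57947950e-02, -1.78237515e-04]), 'tool_pos': array([0.22471553, 0.47407876, 0.25102474]), 'tool_rot': array([-1.57233028e+00,  2.36079737e-04, -4.42761210e-01]), 'contact_force': array([-0.65501195, -0.91245574, -0.01541456]), 'torque': array([-0.01041362,  0.05877515, -0.01640741]), 'opening': 0.0915559494002308}
side 407.8933028876143 407.8933028876143 272.6638114851262 211.17236432963853 ['frame', 'fx', 'fy', 'cx', 'cy', 'extrinsics']
[[ 0.9678 -0.2515  0.0085 -0.5198]
 [ 0.1415  0.5719  0.808  -0.1486]
 [-0.2081 -0.7808  0.5891 -0.9579]
 [ 0.      0.      0.      1.    ]]
top 405.60496276077413 405.60496276077413 284.5580167729581 204.43320525901825 ['frame', 'fx', 'fy', 'cx', 'cy', 'extrinsics']
[[-0.0146 -0.9999 -0.0073  0.0025]
 [ 0.9838 -0.0156  0.1786 -0.5082]
 [-0.1787 -0.0046  0.9839 -0.9184]
 [ 0.      0.      0.      1.    ]]
wrist 364.1830925863365 364.1830925863365 279.4535742171857 207.36015901875638 ['frame', 'fx', 'fy', 'cx', 'cy', 'extrinsics']
[[ 0.428   0.9038 -0.0025 -0.5253]
 [-0.8599  0.4064 -0.3089  0.0387]
 [-0.2782  0.1344  0.9511 -0.3918]
 [ 0.      0.      0.      1.    ]]
```

View pics/top0.png

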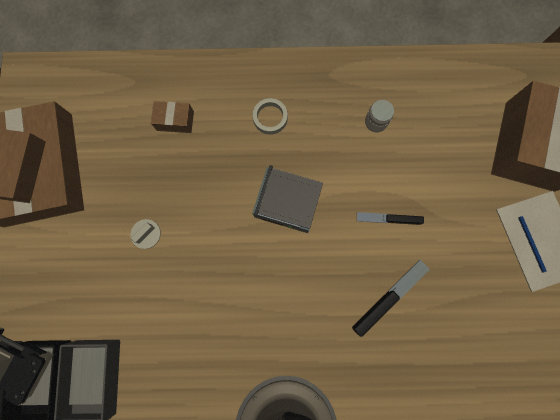

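View pics/side0.png

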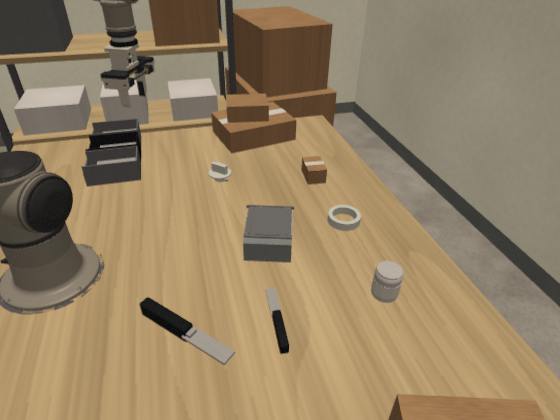

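View pics/wrist0.png

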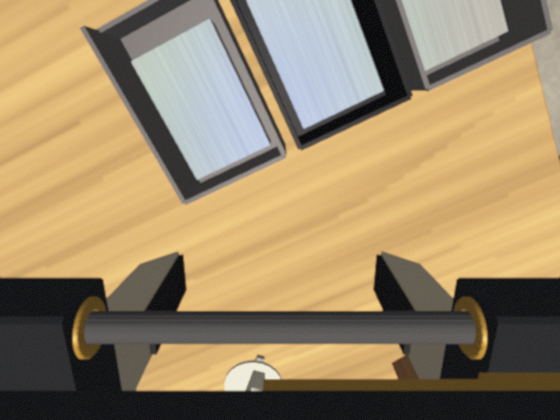

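```bash
cat > h.py <<'E'
import numpy as np, cv2
from cell import sensors, read_camera
from scipy.spatial.transform import Rotation as R
def save(n,fn,box=None,s=1):
    c=read_camera(n); f=cv2.cvtColor(c["frame"],cv2.COLOR_RGB2BGR)
    if box: x0,y0,x1,y1=box; f=f[y0:y1,x0:x1]
    f=cv2.resize(f,None,fx=s,fy=s,interpolation=cv2.INTER_CUBIC); cv2.imwrite("pics/"+fn,f); return c
CAL={}
def px2w(c,u,v,z):
    E=np.array(c["extrinsics"]); d=np.array([(u-c["cx"])/c["fx"],-(v-c["cy"])/c["fy"],-1.])
    Ri=E[:3,:3].T; o=-Ri@E[:3,3]; dw=Ri@d; t=(z-o[2])/dw[2]; return o+t*dw
def w2px(c,p):
    E=np.array(c["extrinsics"]); q=E[:3,:3]@np.array(p)+E[:3,3]
    return np.array([c["cx"]+c["fx"]*q[0]/-q[2], c["cy"]+c["fy"]*q[1]/q[2]])
def T():
    s=sensors.observe(); return s["tool_pos"],R.from_euler('xyz',s["tool_rot"]),s
E
python3 - <<'E'
import cv2
f=cv2.imread("pics/top0.png")
def cr(n,x0,y0,x1,y1,s): cv2.imwrite("pics/"+n,cv2.resize(f[y0:y1,x0:x1],None,fx=s,fy=s,interpolation=cv2.INTER_CUBIC))
cr("c_open.png",340,190,440,250,8)
cr("c_dock.png",245,155,335,240,7)
cr("c_cap.png",120,210,170,260,8)
f=cv2.imread("pics/side0.png"); cr("c_dockside.png",230,190,310,270,7)
E
```

```text
(no output)
```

View pics/c_open.png

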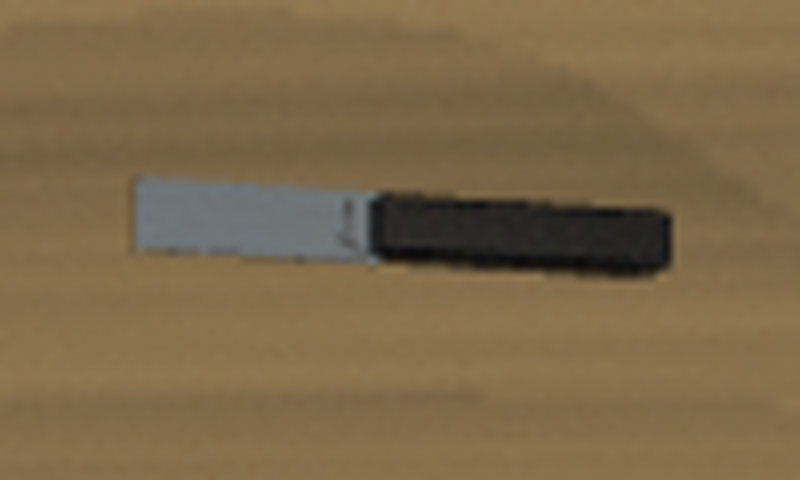

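View pics/c_dock.png

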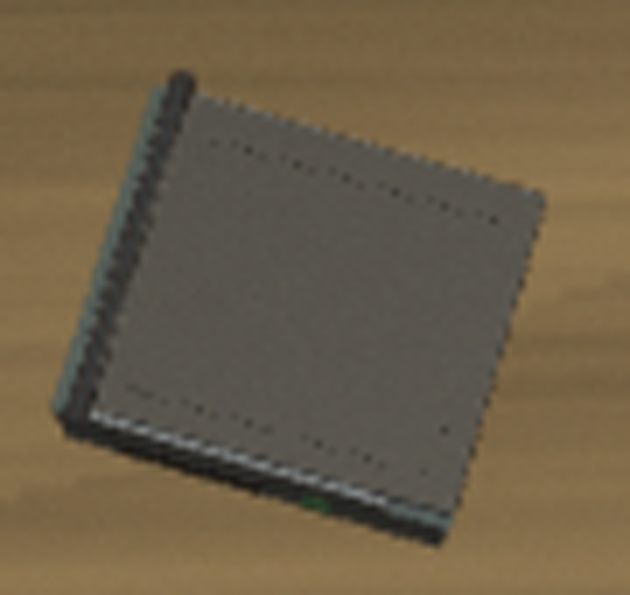

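View pics/c_cap.png

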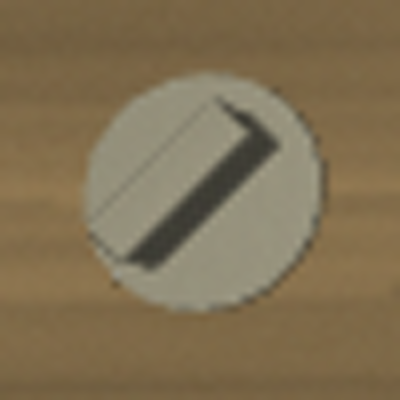

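View pics/c_dockside.png

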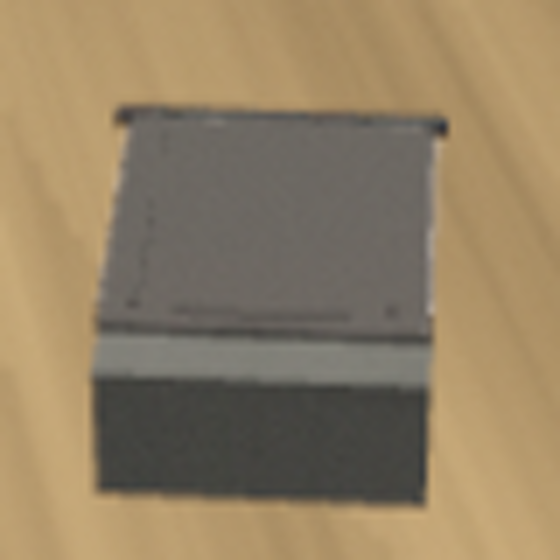

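```bash
cat > a.py <<'E'
from h import *
from scipy.optimize import least_squares
ct=read_camera("top"); cs=read_camera("side")
P=lambda x,y,o,s:(o[0]+(x+.5)/s-.5,o[1]+(y+.5)/s-.5)
D=lambda x,y:P(x,y,(245,155),7); S=lambda x,y:P(x,y,(230,190),7)
obs=[(ct,(56,-66,77),D(545,193)),(ct,(-56,-66,77),D(450,518)),
(cs,(-56,-66,77),S(97,328)),(cs,(56,-66,77),S(432,338)),(cs,(-58,-66,56),S(93,378)),(cs,(58,-66,56),S(430,386)),(cs,(-58,-66,0),S(97,492)),(cs,(58,-66,0),S(425,505))]
def W(p,q): 
    c,s=np.cos(p[2]),np.sin(p[2]); x,y,z=np.array(q)/1e3
    return [p[0]+c*x-s*y,p[1]+s*x+c*y,z]
def f(p): return np.concatenate([w2px(c,W(p,q))-o for c,q,o in obs])
r=least_squares(f,[.5,0,-.3]); print(r.x,r.fun.reshape(-1,2).round(1))
for k in ((0,2),(2,9)):
    o=obs; obs=o[k[0]:k[1]]; rr=least_squares(f,r.x); print(k,rr.x); obs=o
O=lambda x,y:P(x,y,(340,190),8)
tip=(px2w(ct,*O(134,180),.015)+px2w(ct,*O(135,251),.015))/2
e=(px2w(ct,*O(372,193),.026)+px2w(ct,*O(374,256),.026))/2
b=(px2w(ct,*O(670,211),.026)+px2w(ct,*O(665,268),.026))/2
print("opener",tip,e,b,np.hypot(*(tip-b)[:2]),np.degrees(np.arctan2(*(tip-b)[1::-1])))
for a in ((428,265),):print("big",np.hypot(*(px2w(ct,425,266,.015)-px2w(ct,357,331,.026))[:2]))
C=lambda x,y:P(x,y,(120,210),8)
print("cap flange",px2w(ct,*C(204,191),.027))
# rib top z57
a1=px2w(ct,*C(92,222),.057);a2=px2w(ct,*C(215,100),.057);a3=px2w(ct,*C(248,132),.057);a4=px2w(ct,*C(128,260),.057)
print(a1,a2,a3,a4,"mid",(a1+a2+a3+a4)/4,np.degrees(np.arctan2(*(a2-a1)[1::-1])),np.degrees(np.arctan2(*(a3-a4)[1::-1])))
E
python3 a.py
```

```text
[ 0.52112306 -0.01513503 -0.29964675] [[ 0.3 -0.6]
 [ 0.8 -1. ]
 [-0.6 -0.5]
 [-0.7 -0.2]
 [-0.5 -0.8]
 [ 0.1 -0.2]
 [-0.3  0.3]
 [ 0.   0.2]]
(0, 2) [ 0.51968549 -0.01394402 -0.30725874]
(2, 9) [ 0.52122157 -0.01585076 -0.291888  ]
opener [ 0.48109012 -0.17966758  0.015     ] [ 0.47559461 -0.24931701  0.026     ] [ 0.46965814 -0.33738593  0.026     ] 0.1581321213569652 85.85425289653001
big 0.22399293201440665
cap flange [0.4461674  0.33056733 0.027     ]
[0.43421427 0.3521715  0.057     ] [0.46938492 0.31805105 0.057     ] [0.45982018 0.3079711  0.057     ] [0.42302425 0.34113367 0.057     ] mid [0.4466109  0.32983183 0.057     ] -44.13166662058597 -42.02695544954798
```

```bash
cat >> h.py <<'E'
def go(x,y,z,yawdeg):
    p,r,s=T(); d=r.as_matrix().T@(np.array([x,y,z])-p); ty=((np.degrees(s["tool_rot"][2])-yawdeg)+180)%360-180
    print("t",round(s["time"],2),"pos",p.round(4),"yaw",np.degrees(s["tool_rot"][2]).round(2),"F",s["contact_force"].round(1),"op",round(s["opening"],4),"-> shift",d.round(4),"twist",round(ty,1))
DK=np.array([.521,-.015]); DY=-17.2
def dk(x,y,dk_=None):
    a=np.radians(DY); return DK+np.array([np.cos(a)*x-np.sin(a)*y,np.sin(a)*x+np.cos(a)*y])/1e3
E
python3 -c "
from h import *
go(.474,-.274,.12,-94.1)"
```

```text
t 0.25 pos [0.2248 0.4743 0.2514] yaw -25.37 F [ 0.9 -0.1 -0.9] op 0.0919 -> shift [ 0.5458  0.1317 -0.5692] twist 68.7
```

Request:
send_rows(
  motion=[
    [[0.54,0.0,-0.57,68.7],[0.54,0.0,-0.57,68.7],[0.54,0.0,-0.57,68.7],[0.54,0.0,-0.57,68.7],[0.54,0.0,-0.57,68.7],[0.54,0.0,-0.57,68.7],[0.54,0.0,-0.57,68.7],[0.54,0.0,-0.57,68.7]],
  ],
  gripper=0.6,
)

```text
time: 1.05
tool_pos: [0.3491, 0.0922, 0.252]
tool_rot: [-1.57, -0.0, -1.648]
contact_force: [2.1, 0.2, 1.0]
opening: 0.055
```

```bash
python3 -c "
from h import *
go(.474,-.274,.12,-94.1)"
```

```text
t 1.05 pos [0.3491 0.0922 0.252 ] yaw -94.41 F [2.1 0.2 1. ] op 0.055 -> shift [0.3555 0.1322 0.1525] twist -0.3
```

Request:
send_rows(
  motion=[
    [[0.178,0.03,0.076,0],[0.355,0.09,0.152,0],[0.355,0.13,0.152,0],[0.355,0.13,0.152,0],[0.355,0.13,0.152,0],[0.355,0.13,0.152,0],[0.355,0.13,0.152,0],[0.355,0.13,0.152,0]],
  ],
)

```text
time: 1.85
tool_pos: [0.4706, -0.2663, 0.125]
tool_rot: [-1.57, -0.0, -1.648]
contact_force: [0.3, 0.0, 0.7]
opening: 0.0551
```

```bash
python3 -c "
from h import *
go(.474,-.274,.12,-94.1)"
```

```text
t 1.85 pos [ 0.4706 -0.2663  0.125 ] yaw -94.43 F [0.3 0.  0.7] op 0.0551 -> shift [0.0074 0.005  0.0039] twist -0.3
```

Request:
send_rows(
  motion=[
    [[0.0074,0.03,0.004,-0.3],[0.0074,0.04,0.004,-0.3],[0.0074,0.04,0.004,-0.3]],
  ],
)

```text
time: 2.15
tool_pos: [0.4728, -0.2728, 0.0833]
tool_rot: [-1.574, 0.003, -1.643]
contact_force: [-0.3, -0.1, -0.3]
opening: 0.0548
```

```bash
python3 -c "
from h import *
save('wrist','w1.png');save('top','t1.png',(330,170,450,270),6)
go(.474,-.274,.028,-94.1)"
```

```text
t 2.25 pos [ 0.4742 -0.2731  0.0858] yaw -94.08 F [-0.4  0.5  0.1] op 0.0549 -> shift [ 0.0009  0.0578 -0.0001] twist 0.0
```

View pics/w1.png

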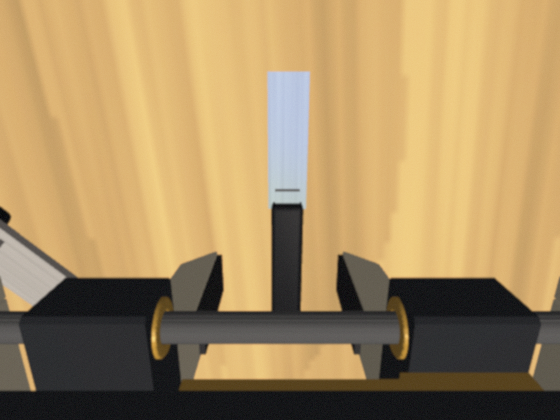

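View pics/t1.png

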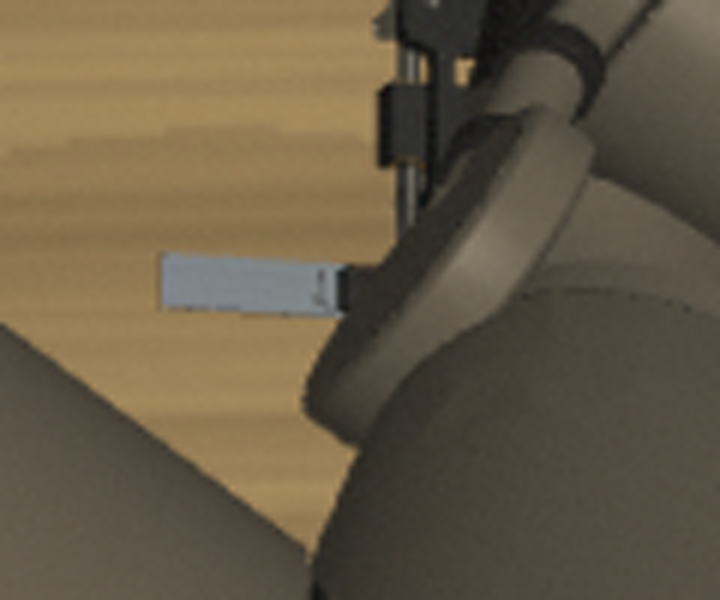

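Request:
send_rows(
  motion=[
    [[0.001,0.03,0,0],[0.001,0.058,0,0],[0.001,0.058,0,0],[0.001,0.058,0,0]],
  ],
)

```text
time: 2.65
tool_pos: [0.4747, -0.2738, 0.0293]
tool_rot: [-1.569, -0.001, -1.641]
contact_force: [-0.4, -1.2, 0.0]
opening: 0.0553
```

Request:
send_rows(
  motion=[
    [[0,0,0,0],[0,0,0,0],[0,0,0,0],[0,0,0,0],[0,0,0,0],[0,0,0,0]],
  ],
  gripper=0.0,
  grip_force=55,
)

```text
time: 3.25
tool_pos: [0.475, -0.274, 0.0296]
tool_rot: [-1.568, -0.001, -1.641]
contact_force: [-0.2, 0.1, 1.9]
opening: 0.0174
```

```bash
python3 -c "
from h import *
save('wrist','w2.png')
print(dk(0,-66),dk(0,-76-95))
p=dk(0,-85-95); go(*p,.1,-107.2)"
```

```text
[ 0.50148327 -0.07804837] [ 0.47043392 -0.1783526 ]
t 3.3 pos [ 0.4749 -0.2739  0.0296] yaw -94.03 F [1.1 0.2 2.4] op 0.0177 -> shift [-0.0862 -0.0706 -0.0131] twist 13.2
```

View pics/w2.png

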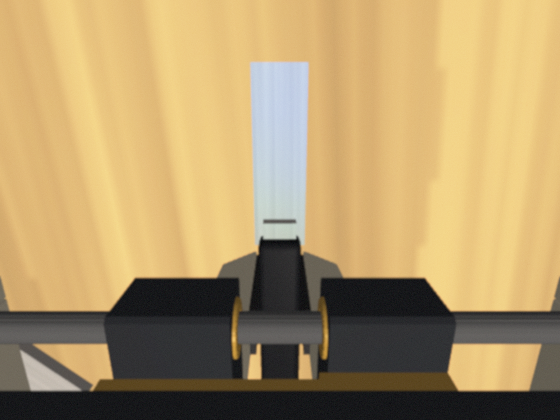

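```bash
python3 -c "
from h import *
c=read_camera('wrist'); t=px2w(c,279.5,62,.015); p,r,s=T(); print(t, r.as_matrix().T@(t-p))
p=dk(0,-80-97); go(*p,.08,-107.2)"
```

```text
[ 0.48202349 -0.17917225  0.015     ] [-0.09506452  0.01447681  0.00036984]
t 3.35 pos [ 0.4749 -0.274   0.0296] yaw -94.03 F [1.1 0.2 2.6] op 0.0177 -> shift [-0.0892 -0.0505 -0.0125] twist 13.2
```

Request:
send_rows(
  motion=[
    [[0,-0.025,0,0],[0,-0.0505,0,0],[-0.04,-0.0505,-0.006,6.6],[-0.089,-0.0505,-0.0125,13.2],[-0.089,-0.0505,-0.0125,13.2],[-0.089,-0.0505,-0.0125,13.2],[-0.089,-0.0505,-0.0125,13.2]],
  ],
)

```text
time: 4.05
tool_pos: [0.4689, -0.1849, 0.0799]
tool_rot: [-1.568, -0.001, -1.871]
contact_force: [-0.7, -0.1, 0.0]
opening: 0.0177
```

```bash
python3 -c "
from h import *
save('wrist','w3.png');save('side','s3.png',(190,180,340,290),5)
p=dk(0,-55-95); go(*p,.08,-107.2)"
```

```text
t 4.15 pos [ 0.4688 -0.1853  0.0798] yaw -107.27 F [-0.8 -0.7 -1.1] op 0.0177 -> shift [-0.0281 -0.0002 -0.0005] twist -0.1
```

View pics/w3.png

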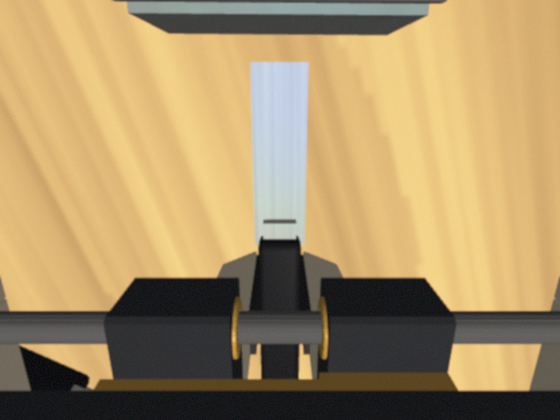

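View pics/s3.png

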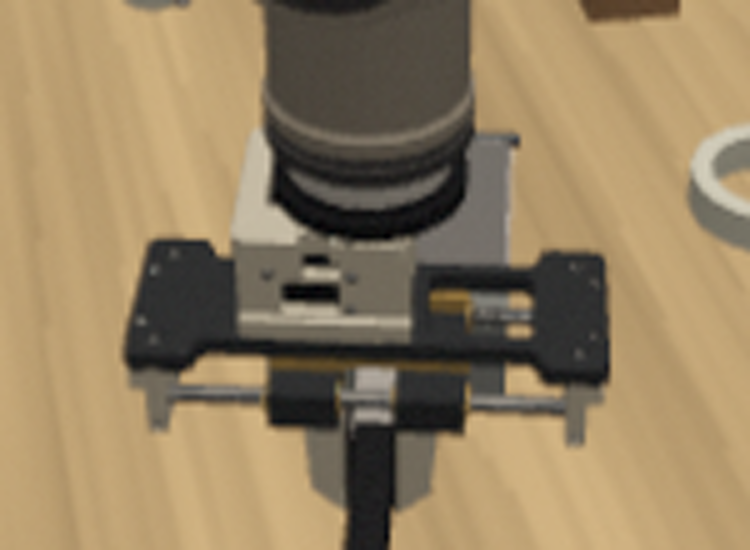

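```bash
python3 -c "
from h import *
c=read_camera('wrist'); 
for u,z,pt in ((128,.056,(-58,-66)),(429,.056,(58,-66))): print(px2w(c,u,13,z),dk(*pt))
for u,pt in ((168,(-58,-66)),(390,(58,-66))): print(px2w(c,u,34,0),dk(*pt))
print([w2px(c,[*dk(x,-66),z]) for x in (-58,58) for z in (0,.056,.077)])"
```

```text
[ 0.44706898 -0.06006871  0.056     ] [ 0.44607712 -0.0608973 ]
[ 0.55734293 -0.09425954  0.056     ] [ 0.55688941 -0.09519944]
[ 0.4462073  -0.05995043  0.        ] [ 0.44607712 -0.0608973 ]
[ 0.55854692 -0.09479304  0.        ] [ 0.55688941 -0.09519944]
[array([168.46452141,  35.95316257]), array([126.53834996,  16.15333208]), array([101.22665475,   4.19976567]), array([387.08990296,  35.81930734]), array([428.25574617,  15.99499107]), array([453.09380202,   4.03367955])]
```

Request:
send_rows(
  motion=[
    [[-0.01,0,0,-0.1],[-0.02,0,0,-0.1],[-0.031,0,0,-0.1],[-0.031,0,0,-0.1],[-0.031,0,0,-0.1]],
  ],
)

```text
time: 4.7
tool_pos: [0.4781, -0.1551, 0.0798]
tool_rot: [-1.568, -0.001, -1.869]
contact_force: [0.6, -0.1, -1.9]
opening: 0.0172
```

```bash
cat > arc.py <<'E'
from h import *
import sys
p,r,s=T(); a=np.radians(DY); ydir=np.array([-np.sin(a),np.cos(a)])
Y0=(p[:2]-DK)@ydir*1e3+95; X0=(p[:2]-DK)@np.array([np.cos(a),np.sin(a)])*1e3; Z0=p[2]*1e3-14.6
print("tip x,y,ztop",X0.round(1),Y0.round(1),Z0.round(1),"F",s["contact_force"].round(1),"tq",s["torque"].round(2),s["time"])
R_=float(sys.argv[1])
for th in map(float,sys.argv[2:]):
    t=np.radians(th); y=62-R_*np.cos(t)-np.sin(t); z=73+R_*np.sin(t)-np.cos(t)
    print(th,[round(-(y-Y0)/1e3,4),round(-(z-Z0)/1e3,4),0,0])
E
python3 arc.py 114 0 3 6 9 12 16 20 24
```

```text
tip x,y,ztop 0.4 -51.6 65.2 F [ 0.6 -0.1 -1.9] tq [-0.1   0.13 -0.01] 4.7
0.0 [np.float64(0.0004), np.float64(-0.0068), 0, 0]
3.0 [np.float64(0.0003), np.float64(-0.0128), 0, 0]
6.0 [np.float64(-0.0001), np.float64(-0.0187), 0, 0]
9.0 [np.float64(-0.0008), np.float64(-0.0247), 0, 0]
12.0 [np.float64(-0.0018), np.float64(-0.0305), 0, 0]
16.0 [np.float64(-0.0037), np.float64(-0.0383), 0, 0]
20.0 [np.float64(-0.0061), np.float64(-0.0459), 0, 0]
24.0 [np.float64(-0.009), np.float64(-0.0533), 0, 0]
```

Request:
send_rows(
  motion=[
    [[0,-0.007,0,0],[0,-0.013,0,0],[0,-0.019,0,0],[-0.001,-0.025,0,0],[-0.002,-0.0305,0,0],[-0.0037,-0.038,0,0],[-0.006,-0.046,0,0],[-0.009,-0.053,0,0]],
  ],
)

```text
time: 5.5
tool_pos: [0.4808, -0.1464, 0.1336]
tool_rot: [-1.568, -0.001, -1.869]
contact_force: [-1.3, -0.9, -2.3]
opening: 0.0174
```

```bash
python3 arc.py 114 28 32 36 40 44 48 52 56; python3 -c "
from h import *
save('wrist','w4.png');save('side','s4.png',(190,130,340,260),5)"
```

```text
tip x,y,ztop 0.4 -42.5 119.0 F [-1.3 -0.9 -2.3] tq [-0.45  0.17  0.01] 5.5
28.0 [np.float64(-0.0033), np.float64(-0.0066), 0, 0]
32.0 [np.float64(-0.0072), np.float64(-0.0135), 0, 0]
36.0 [np.float64(-0.0116), np.float64(-0.0202), 0, 0]
40.0 [np.float64(-0.0165), np.float64(-0.0265), 0, 0]
44.0 [np.float64(-0.0218), np.float64(-0.0325), 0, 0]
48.0 [np.float64(-0.0274), np.float64(-0.038), 0, 0]
52.0 [np.float64(-0.0335), np.float64(-0.0432), 0, 0]
56.0 [np.float64(-0.0399), np.float64(-0.0479), 0, 0]
```

View pics/w4.png

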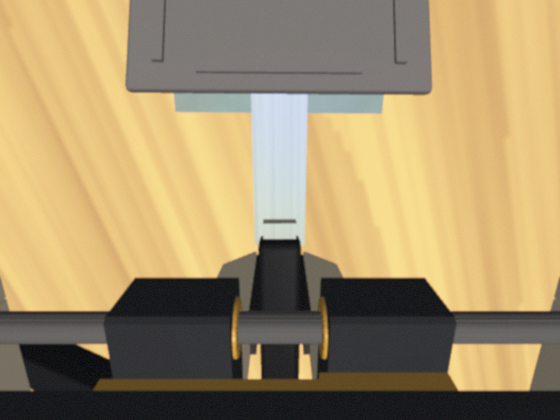

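View pics/s4.png

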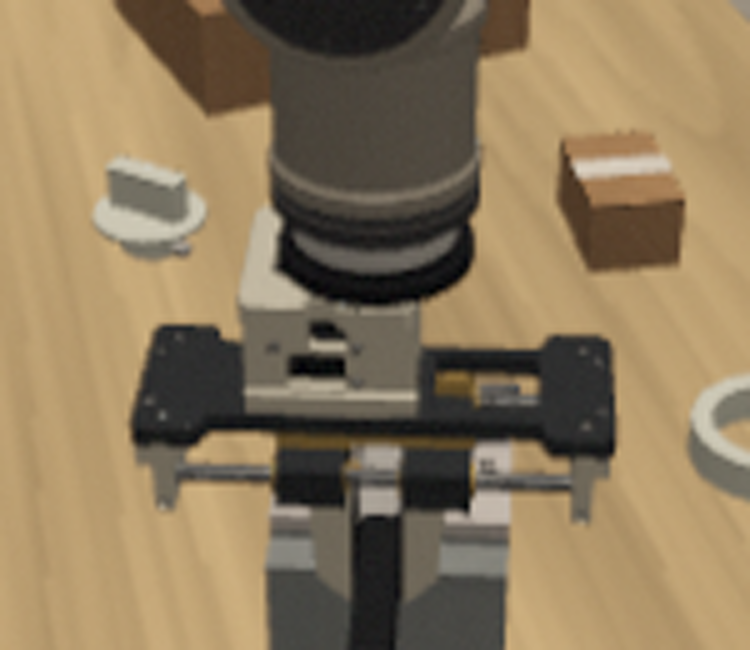

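Request:
send_rows(
  motion=[
    [[-0.0033,-0.0066,0,0],[-0.0072,-0.0135,0,0],[-0.0116,-0.02,0,0],[-0.0165,-0.0265,0,0],[-0.022,-0.0325,0,0],[-0.0275,-0.038,0,0],[-0.0335,-0.043,0,0],[-0.04,-0.048,0,0]],
  ],
)

```text
time: 6.4
tool_pos: [0.493, -0.1074, 0.1824]
tool_rot: [-1.566, -0.001, -1.869]
contact_force: [0.3, -1.2, -2.2]
opening: 0.0178
```

```bash
python3 arc.py 114 60 64 68 72 76 80 84 88; python3 -c "
from h import *
save('wrist','w5.png')"
```

```text
tip x,y,ztop 0.6 -1.5 167.8 F [ 0.3 -1.2 -2.2] tq [-0.37  0.17  0.  ] 6.4
60.0 [np.float64(-0.0057), np.float64(-0.0034), 0, 0]
64.0 [np.float64(-0.0127), np.float64(-0.0072), 0, 0]
68.0 [np.float64(-0.0199), np.float64(-0.0105), 0, 0]
72.0 [np.float64(-0.0274), np.float64(-0.0133), 0, 0]
76.0 [np.float64(-0.035), np.float64(-0.0155), 0, 0]
80.0 [np.float64(-0.0428), np.float64(-0.0173), 0, 0]
84.0 [np.float64(-0.0506), np.float64(-0.0184), 0, 0]
88.0 [np.float64(-0.0586), np.float64(-0.0191), 0, 0]
```

View pics/w5.png

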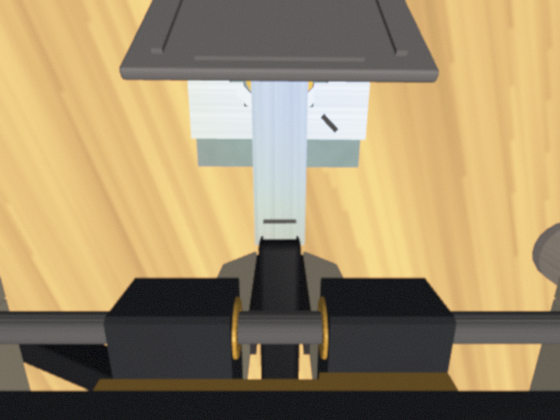

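Request:
send_rows(
  motion=[
    [[-0.006,-0.0034,0,0],[-0.0127,-0.0072,0,0],[-0.02,-0.0105,0,0],[-0.0275,-0.0133,0,0],[-0.035,-0.0155,0,0],[-0.043,-0.017,0,0],[-0.051,-0.018,0,0],[-0.0586,-0.019,0,0]],
  ],
)

```text
time: 7.25
tool_pos: [0.5109, -0.0499, 0.2023]
tool_rot: [-1.565, -0.0, -1.869]
contact_force: [0.3, -1.3, -1.5]
opening: 0.0176
```

```bash
python3 arc.py 112 92 96 100 104 108 112 115 118; python3 -c "
from h import *
save('wrist','w6.png')"
```

```text
tip x,y,ztop 0.7 58.6 187.7 F [ 0.3 -1.3 -1.5] tq [-0.35  0.09 -0.1 ] 7.25
92.0 [np.float64(-0.0063), np.float64(0.0027), 0, 0]
96.0 [np.float64(-0.0141), np.float64(0.0032), 0, 0]
100.0 [np.float64(-0.0218), np.float64(0.0042), 0, 0]
104.0 [np.float64(-0.0295), np.float64(0.0057), 0, 0]
108.0 [np.float64(-0.037), np.float64(0.0078), 0, 0]
112.0 [np.float64(-0.0444), np.float64(0.0104), 0, 0]
115.0 [np.float64(-0.0498), np.float64(0.0127), 0, 0]
118.0 [np.float64(-0.0551), np.float64(0.0153), 0, 0]
```

View pics/w6.png

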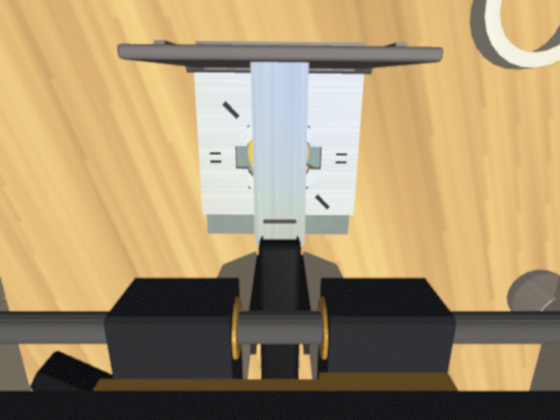

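Request:
send_rows(
  motion=[
    [[-0.0063,0.0015,0,0],[-0.014,0.003,0,0],[-0.022,0.0042,0,0],[-0.0295,0.0057,0,0],[-0.037,0.0078,0,0],[-0.043,0.0097,0,0],[-0.0475,0.0115,0,0],[-0.0475,0.0115,0,0]],
  ],
)

```text
time: 8.1
tool_pos: [0.5251, -0.0032, 0.1906]
tool_rot: [-1.565, 0.0, -1.868]
contact_force: [0.7, -0.0, -0.5]
opening: 0.0174
```

```bash
python3 arc.py 112 114 115 116; python3 -c "
from h import *
save('wrist','w7.png')
save('side','s7.png',(190,90,370,260),4)"
```

```text
tip x,y,ztop 0.4 107.5 176.0 F [ 0.7 -0.  -0.5] tq [-0.11  0.06 -0.05] 8.1
114.0 [np.float64(0.0008), np.float64(0.0002), 0, 0]
115.0 [np.float64(-0.001), np.float64(0.001), 0, 0]
116.0 [np.float64(-0.0027), np.float64(0.0019), 0, 0]
```

View pics/w7.png

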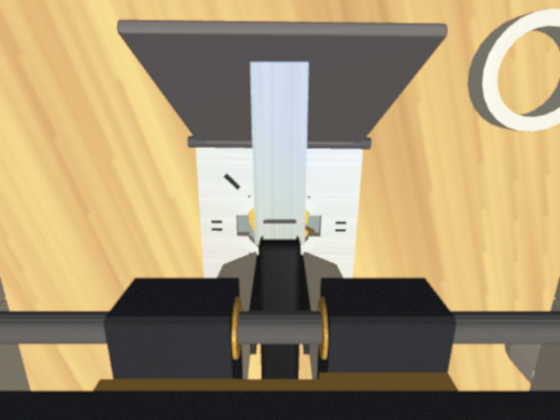

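View pics/s7.png

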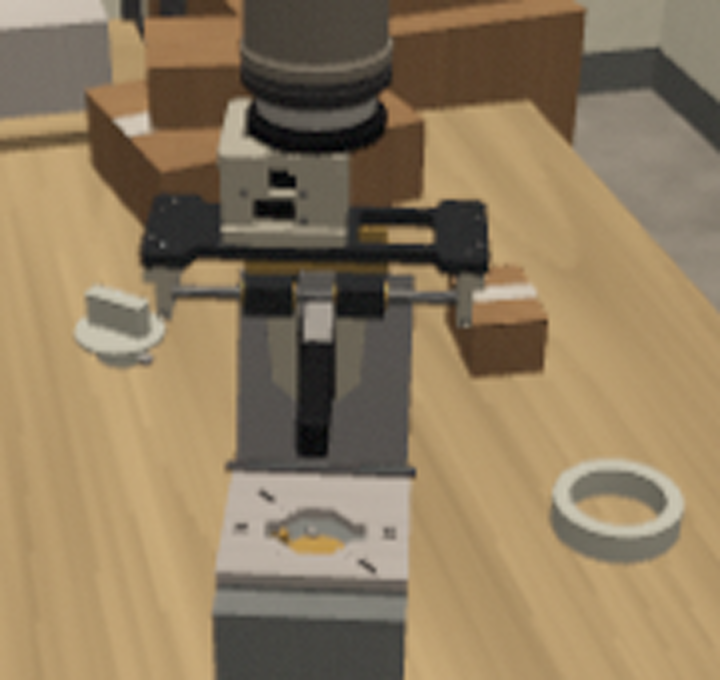

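Request:
send_rows(
  motion=[
    [[-0.001,0.0005,0,0],[-0.002,0.001,0,0],[-0.003,0.0015,0,0],[-0.003,0.0015,0,0]],
  ],
)

```text
time: 8.6
tool_pos: [0.5255, -0.0026, 0.1899]
tool_rot: [-1.564, -0.003, -1.868]
contact_force: [-4.0, -10.7, 4.1]
opening: 0.0175
```

```bash
python3 arc.py 112 114 115 116
```

```text
tip x,y,ztop 0.6 108.2 175.3 F [ -4.  -10.7   4.1] tq [-1.33  0.61  0.06] 8.6
114.0 [np.float64(0.0016), np.float64(-0.0005), 0, 0]
115.0 [np.float64(-0.0002), np.float64(0.0003), 0, 0]
116.0 [np.float64(-0.002), np.float64(0.0012), 0, 0]
```

```bash
python3 -c "
from h import *
go(.475,-.27,.0296,-94.1)"
```

```text
t 8.6 pos [ 0.5255 -0.0026  0.1899] yaw -107.04 F [ -4.  -10.7   4.1] op 0.0175 -> shift [0.2701 0.1611 0.0291] twist -12.9
```

Request:
send_rows(
  motion=[
    [[0.03,0,0,0],[0.08,0,0,0],[0.13,0,0.01,0],[0.18,0,0.02,-5],[0.23,0.0,0.029,-10],[0.27,0.02,0.029,-12.9],[0.27,0.06,0.029,-12.9],[0.27,0.1,0.029,-12.9]],
  ],
)

```text
time: 9.4
tool_pos: [0.4745, -0.2716, 0.0902]
tool_rot: [-1.563, -0.005, -1.647]
contact_force: [0.6, -0.0, -2.3]
opening: 0.0178
```

```bash
python3 -c "
from h import *
go(.475,-.27,.0296,-94.1)"
```

```text
t 9.4 pos [ 0.4745 -0.2716  0.0902] yaw -94.34 F [ 0.6 -0.  -2.3] op 0.0178 -> shift [-0.002   0.0606 -0.0001] twist -0.2
```

Request:
send_rows(
  motion=[
    [[0,0.03,0,0],[0,0.05,0,0],[0,0.056,0,0],[0,0.059,0,0],[0,0.0605,0,0],[0,0.0605,0,0]],
  ],
)

```text
time: 10.0
tool_pos: [0.4755, -0.2723, 0.0307]
tool_rot: [-1.561, -0.006, -1.647]
contact_force: [-0.4, -0.7, -1.1]
opening: 0.0175
```

```bash
python3 -c "
from h import *
save('wrist','w8.png')
go(.475,-.27,.0296,-94.1)"
```

```text
t 10.05 pos [ 0.4755 -0.2723  0.0308] yaw -94.34 F [ 0.4  0.4 -2.2] op 0.0175 -> shift [-0.0023  0.0011 -0.0007] twist -0.2
```

View pics/w8.png

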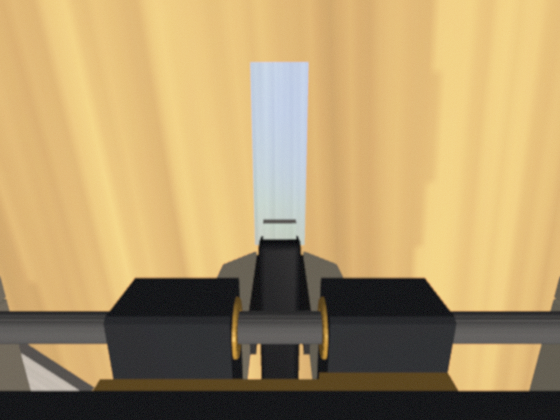

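Opener has not slipped; the last millimetre down, then release and rise.

Request:
send_rows(
  motion=[
    [[0,0.001,0,0],[0,0.0015,0,0],[0,0.0015,0,0]],
  ],
)

```text
time: 10.35
tool_pos: [0.4758, -0.2725, 0.0297]
tool_rot: [-1.56, -0.007, -1.647]
contact_force: [0.5, 0.3, 1.8]
opening: 0.0177
```

Request:
send_rows(
  motion=[
    [[0,0,0,0],[0,0,0,0],[0,0,0,0],[0,0,0,0]],
  ],
  gripper=0.5,
)

```text
time: 10.75
tool_pos: [0.4758, -0.2725, 0.0297]
tool_rot: [-1.56, -0.007, -1.646]
contact_force: [-0.8, -0.5, -0.1]
opening: 0.0437
```

Request:
send_rows(
  motion=[
    [[0,-0.03,0,0],[0,-0.08,0,0],[0,-0.13,0,0],[0,-0.18,0,0],[0,-0.22,0,0],[0,-0.22,0,0]],
  ],
  gripper=0.95,
)

```text
time: 11.35
tool_pos: [0.4756, -0.2723, 0.256]
tool_rot: [-1.55, -0.013, -1.647]
contact_force: [0.3, -0.9, 0.3]
opening: 0.0862
```

```bash
python3 -c "
from h import *
save('wrist','w9.png')
save('top','t9.png',(230,130,450,270),3.6)
save('side','s9.png')
go(.446,.330,.25,-43-90)"
```

```text
t 11.5 pos [ 0.4731 -0.2705  0.2488] yaw -94.33 F [-0.5  0.2 -1.2] op 0.0868 -> shift [-0.5967 -0.0054 -0.0724] twist 38.7
```

View pics/w9.png

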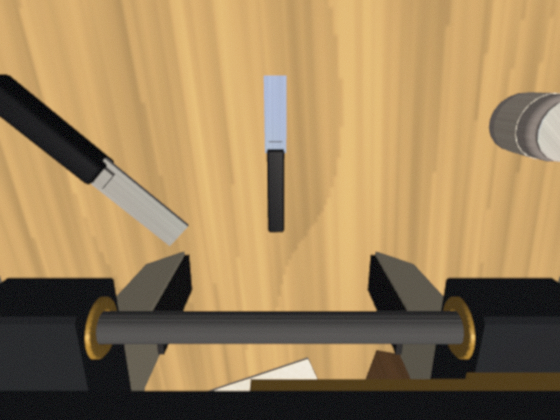

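View pics/s9.png

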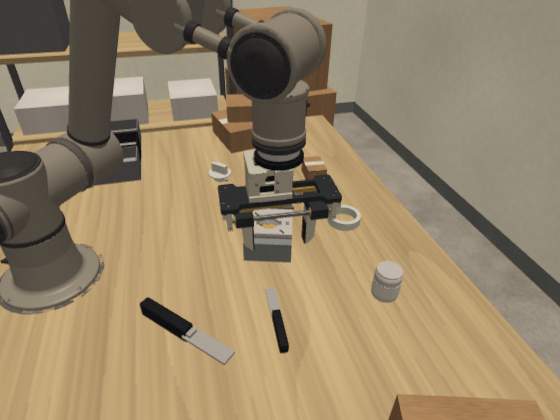

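```bash
python3 -c "
from h import *
c=read_camera('wrist'); E=np.array(c['extrinsics']); o=-E[:3,:3].T@E[:3,3]; p,r,s=T(); print(r.as_matrix().T@(o-p), s['tool_rot'], s['qpos'].round(3))
print(r.as_matrix().round(4))
# dock marks from w9? camera look
go(.446,.330,.2,-133)
go(.446,.330,.2,47)
"
```

```text
[-0.08563982 -0.13285298  0.00051361] [-1.56281648 -0.00493459 -1.64647449] [-0.66   0.376  1.483  0.     1.273 -0.585]
[[-0.0756  0.0076  0.9971]
 [-0.9971 -0.0055 -0.0756]
 [ 0.0049 -1.      0.008 ]]
t 11.55 pos [ 0.4729 -0.2704  0.2481] yaw -94.34 F [-0.4 -0.7  0.2] op 0.0871 -> shift [-0.5968  0.0446 -0.0726] twist 38.7
t 11.55 pos [ 0.4729 -0.2704  0.2481] yaw -94.34 F [-0.4 -0.7  0.2] op 0.0871 -> shift [-0.5968  0.0446 -0.0726] twist -141.3
```

View pics/t9.png

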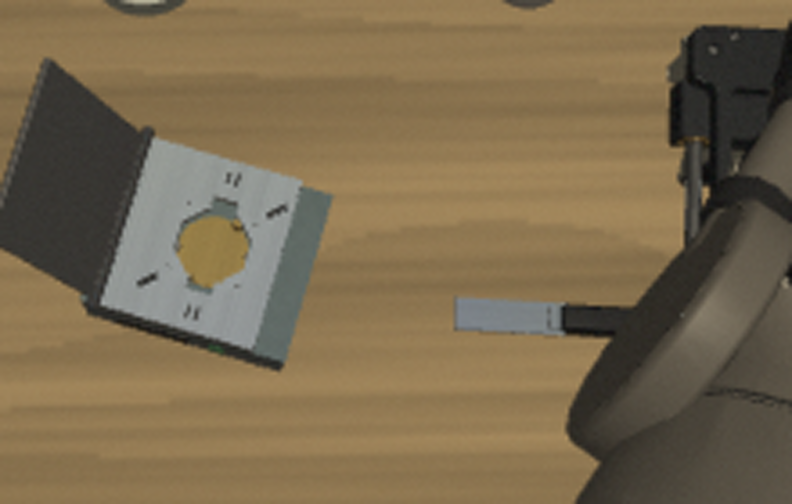

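Request:
send_rows(
  motion=[
    [[-0.05,0,0,0],[-0.1,0,-0.01,0],[-0.15,0,-0.02,5],[-0.2,0,-0.03,10],[-0.25,0,-0.04,16],[-0.3,0,-0.05,24],[-0.35,0,-0.06,32],[-0.4,0,-0.07,38.7]],
  ],
)

```text
time: 12.35
tool_pos: [0.4362, 0.1067, 0.244]
tool_rot: [-1.564, -0.002, -2.304]
contact_force: [1.0, -0.8, -0.9]
opening: 0.0873
```

```bash
python3 -c "
from h import *
c=read_camera('top')
f=lambda x,y:px2w(c,230+(x+.5)/3.6-.5,130+(y+.5)/3.6-.5,.07)
for a,b in (((233,180),(191,312)),((277,211),(148,280)),((226,208),(201,288))):
  A,B=f(*a),f(*b); print((A+B)/2,np.degrees(np.arctan2(*(A-B)[1::-1])))
go(.446,.330,.15,-133)
"
```

```text
[ 0.51921153 -0.01485768  0.07      ] -18.268367031857515
[ 0.51927193 -0.01523661  0.07      ] -62.32015294815748
[ 0.51765916 -0.01572974  0.07      ] -17.990377162873173
t 12.4 pos [0.435  0.1117 0.2441] yaw -132.51 F [-2.2  3.2 -0.7] op 0.0869 -> shift [-0.1683  0.0936 -0.1398] twist 0.5
```

Request:
send_rows(
  motion=[
    [[-0.04,0,-0.033,0],[-0.08,0.0,-0.066,0],[-0.12,0.0,-0.1,0.5],[-0.168,0.0,-0.14,0.5],[-0.168,0.04,-0.14,0.5],[-0.168,0.08,-0.14,0.5],[-0.168,0.08,-0.14,0.5],[-0.168,0.08,-0.14,0.5]],
  ],
)

```text
time: 13.2
tool_pos: [0.4452, 0.3293, 0.1627]
tool_rot: [-1.568, -0.003, -2.321]
contact_force: [0.4, 1.0, 1.1]
opening: 0.0874
```

```bash
python3 -c "
from h import *
save('wrist','w10.png')
go(.446,.330,.062,-133)
"
```

```text
t 13.25 pos [0.4462 0.3296 0.1644] yaw -133.05 F [ 0.6  0.4 -0.2] op 0.0871 -> shift [-1.000e-04  1.024e-01 -9.000e-04] twist -0.0
```

View pics/w10.png

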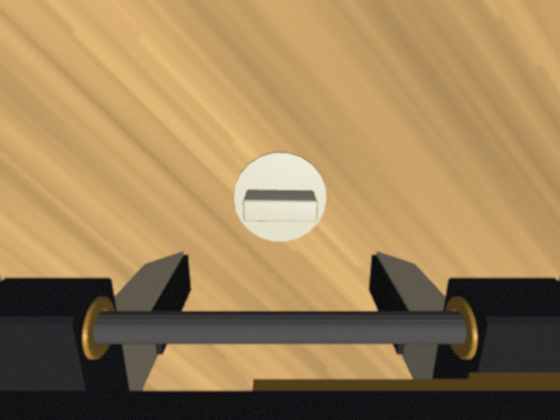

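```bash
python3 -c "
from h import *
c=save('wrist','w10b.png',(220,140,340,250),6); 
p,r,s=T()
print(w2px(c,[.446,.330,.057]), w2px(c,[.446,.330,.027]))
for u,v,z in ((280.5,197,.027),(280.5,210.5,.057)):
  q=px2w(c,u,v,z); print(q, r.as_matrix().T@(q-p))
"
```

```text
[278.74017503 217.22029454] [278.66306055 204.2445546 ]
[0.45103846 0.33331617 0.027     ] [-5.21397475e-03  1.38229008e-01  5.78345041e-05]
[0.4502713  0.33278263 0.057     ] [-4.38579979e-03  1.08225932e-01  5.23436079e-06]
```

View pics/w10b.png

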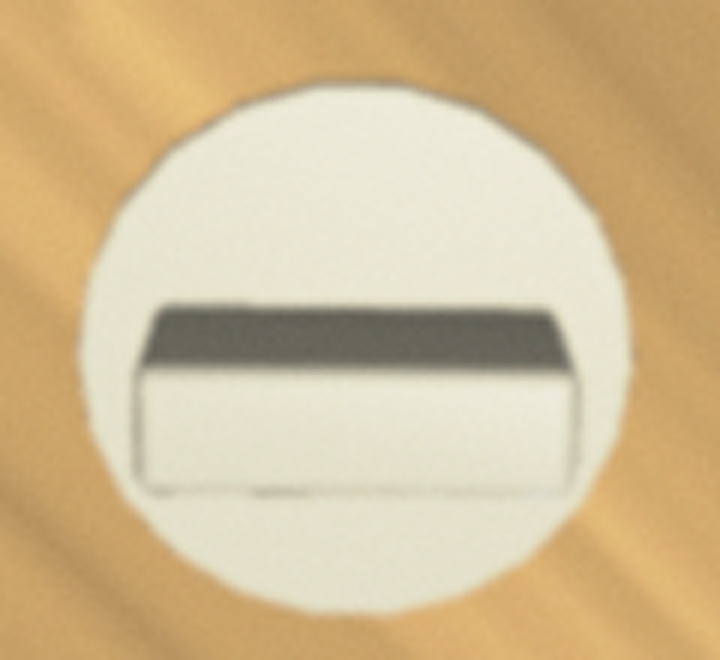

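Request:
send_rows(
  motion=[
    [[-0.003,0.03,0,0],[-0.003,0.06,0,0],[-0.003,0.085,0,0],[-0.003,0.1,0,0],[-0.003,0.1,0,0],[-0.003,0.1,0,0]],
  ],
)

```text
time: 13.9
tool_pos: [0.4505, 0.3319, 0.0671]
tool_rot: [-1.565, 0.006, -2.323]
contact_force: [-0.0, -1.2, 0.4]
opening: 0.0869
```

```bash
python3 -c "
from h import *
save('wrist','w11.png')
go(.446,.330,.064,-133)
"
```

```text
t 13.95 pos [0.4506 0.3321 0.0673] yaw -133.09 F [ 1.1 -0.2 -0.7] op 0.0873 -> shift [ 0.0047  0.0033 -0.002 ] twist -0.1
```

View pics/w11.png

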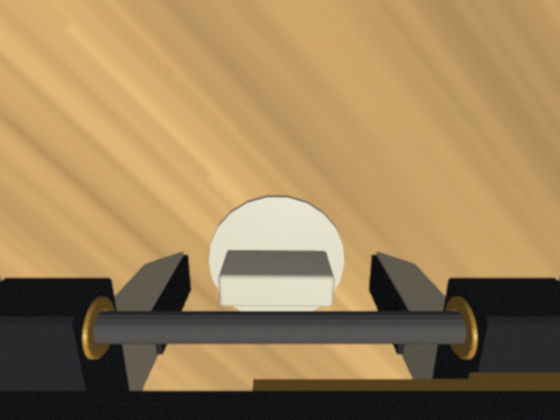

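```bash
python3 -c "
from h import *
c=read_camera('wrist'); p,r,s=T()
for u,v,z in ((219.5,277,.057),(333,277,.057),(219.5,305,.057),(333,305,.057),(276.5,196,.027),(209,257,.027),(344,257,.027)):
  q=px2w(c,u,v,z); print(q.round(4), (r.as_matrix().T@(q-p)).round(4))
print(w2px(c,p+r.as_matrix()@[0,.1,0]))
"
```

```text
[0.436  0.3554 0.057 ] [-0.007   0.0101 -0.0266]
[0.4723 0.3213 0.057 ] [-0.0068  0.0104  0.0233]
[0.4258 0.3456 0.057 ] [ 0.0072  0.0101 -0.0273]
[0.4631 0.3105 0.057 ] [0.0073 0.0104 0.0239]
[0.4736 0.359  0.027 ] [-0.0351  0.0405 -0.0018]
[0.4253 0.359  0.027 ] [-0.0021  0.0401 -0.037 ]
[0.4766 0.3108 0.027 ] [-0.0019  0.0405  0.0334]
[279.89743789 220.95631188]
```

Request:
send_rows(
  motion=[
    [[0,0.003,-0.0015,0],[0,0.003,-0.0015,0],[0,0.003,-0.0015,0]],
  ],
)

```text
time: 14.3
tool_pos: [0.4496, 0.3333, 0.0647]
tool_rot: [-1.565, 0.007, -2.323]
contact_force: [0.1, 0.2, -0.5]
opening: 0.0873
```

Request:
send_rows(
  motion=[
    [[0,0,0,0],[0,0,0,0],[0,0,0,0],[0,0,0,0],[0,0,0,0],[0,0,0,0],[0,0,0,0]],
  ],
  gripper=0.0,
  grip_force=50,
)

```text
time: 15.0
tool_pos: [0.4496, 0.3333, 0.0646]
tool_rot: [-1.565, 0.007, -2.323]
contact_force: [-0.0, -0.2, -0.2]
opening: 0.0516
```

```bash
python3 -c "
from h import *
save('wrist','w12.png')
go(.446,.330,.2,-107.2)
"
```

```text
t 15.05 pos [0.4496 0.3333 0.0647] yaw -133.07 F [0.4 0.8 0.7] op 0.0513 -> shift [ 0.0039 -0.1354  0.0005] twist -25.9
```

View pics/w12.png

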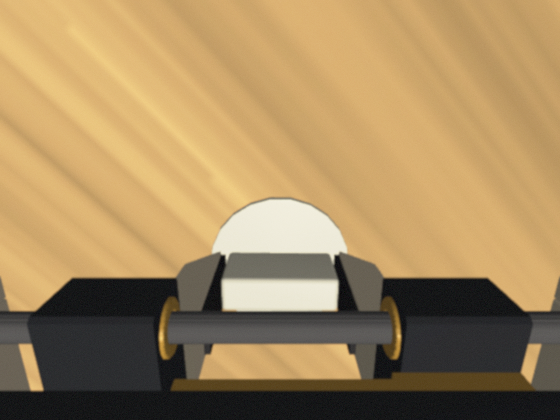

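Request:
send_rows(
  motion=[
    [[0,-0.02,0,0],[0,-0.06,0,0],[0,-0.11,0,-5],[0,-0.16,0,-12],[0,-0.21,0,-20],[0,-0.24,0,-25.9],[0,-0.245,0,-25.9],[0,-0.245,0,-25.9]],
  ],
)

```text
time: 15.85
tool_pos: [0.4472, 0.3331, 0.3096]
tool_rot: [-1.562, 0.004, -1.873]
contact_force: [0.0, 0.1, -1.1]
opening: 0.0515
```

```bash
python3 -c "
from h import *
c=read_camera('wrist')
save('side','s13.png')
go(.5205,-.015,.31,-107.2)
"
```

```text
t 15.95 pos [0.4466 0.3327 0.3073] yaw -107.28 F [ 0.  -0.4 -1.6] op 0.0514 -> shift [ 0.31   -0.0019  0.1738] twist -0.1
```

View pics/s13.png

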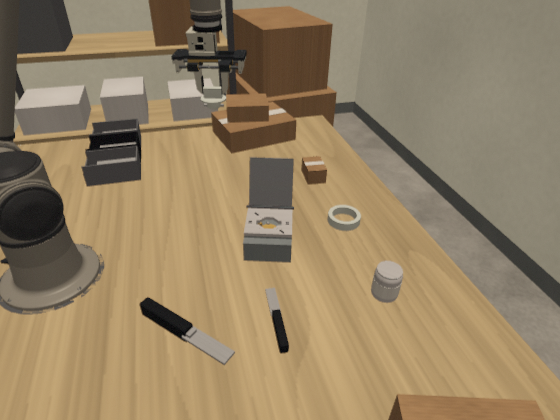

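Request:
send_rows(
  motion=[
    [[0.04,0,0.022,0],[0.085,0,0.047,0],[0.13,0,0.072,0],[0.175,0,0.098,0],[0.22,0,0.123,0],[0.265,0,0.148,0],[0.295,0,0.166,0],[0.31,0,0.174,0]],
  ],
)

```text
time: 16.75
tool_pos: [0.5205, -0.0187, 0.3054]
tool_rot: [-1.569, -0.001, -1.877]
contact_force: [1.1, 0.7, -2.4]
opening: 0.0513
```

Request:
send_rows(
  motion=[
    [[0,0,0,0],[0,0,0,0]],
  ],
)

```text
time: 16.95
tool_pos: [0.5197, -0.0186, 0.3033]
tool_rot: [-1.574, -0.001, -1.879]
contact_force: [0.1, -0.3, -1.1]
opening: 0.0512
```

```bash
python3 -c "
from h import *
c=save('wrist','w14.png')
go(.5205,-.015,.17,-107.2)
print(w2px(c,[.5205,-.015,.07]))
"
```

```text
t 17.0 pos [ 0.5199 -0.0179  0.3039] yaw -107.58 F [-0.7  0.8 -1.7] op 0.0517 -> shift [-0.003   0.1339 -0.    ] twist -0.4
[279.77100596 172.34244293]
```

View pics/w14.png

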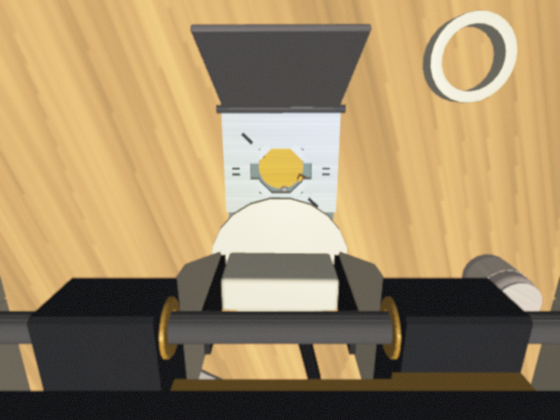

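```bash
python3 -c "
from h import *
c=save('wrist','w14b.png',(205,100,355,260),5); p,r,s=T(); np.save('c14.npy',c['extrinsics']); print(p,s['tool_rot'])
"
```

```text
[ 0.51999799 -0.01749395  0.30443217] [-1.57151995e+00 -8.22648986e-04 -1.87655420e+00]
```

View pics/w14b.png

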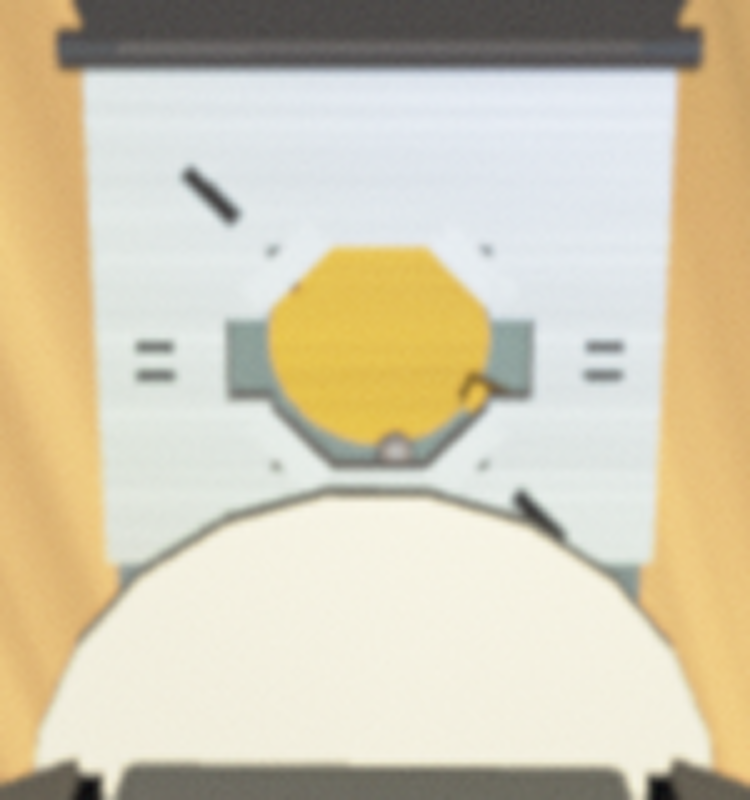

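```bash
python3 -c "
from h import *
c=read_camera('wrist'); p,r,s=T(); M=r.as_matrix()
f=lambda x,y,z:px2w(c,205+(x+.5)/5-.5,100+(y+.5)/5-.5,z)
for a,b in (((155,361),(604,361)),((210,195),(540,516)),((380,247),(381,465))):
  A,B=f(*a,.07),f(*b,.07); m=(A+B)/2; print(m.round(4),(M.T@(m-p)).round(4),np.degrees(np.arctan2(*(B-A)[1::-1])).round(2),np.linalg.norm(B-A))
zf=p[2]-.0375
for q in ((380,489),(75,640),(680,648)):
  A=f(*q,zf); print('flange',(M.T@(A-p)).round(4))
for q in ((222.5,276.5),(337.5,276.5)): print('rib', (M.T@(px2w(c,*q,p[2]-.0075)-p)).round(4))
print(p,s['tool_rot'],s['time'])
"
```

```text
[ 0.5221 -0.0138  0.07  ] [-0.0041  0.2349  0.0007] -17.47 0.09217635567526189
[ 0.5222 -0.0136  0.07  ] [-0.0043  0.2349  0.0008] -62.22 0.09534967595248699
[ 0.5225 -0.0133  0.07  ] [-0.0047  0.2349  0.001 ] -107.17 0.04557399520759881
flange [-0.0353  0.0375  0.0006]
flange [-0.0196  0.0375 -0.0298]
flange [-0.0188  0.0375  0.0305]
rib [-0.0088  0.0075 -0.0244]
rib [-0.0088  0.0075  0.025 ]
[ 0.52013243 -0.01734351  0.3048656 ] [-1.57057961e+00 -8.32205931e-04 -1.87590528e+00] 17.1
```

```bash
python3 -c "
from h import *
go(.522,-.0138,.145,-107.3)"
```

```text
t 17.1 pos [ 0.5201 -0.0173  0.3049] yaw -107.48 F [ 0.7  0.2 -0.8] op 0.0516 -> shift [-0.0041  0.1599  0.0007] twist -0.2
```

Request:
send_rows(
  motion=[
    [[-0.004,0.04,0.0007,-0.2],[-0.004,0.08,0.0007,-0.2],[-0.004,0.12,0.0007,-0.2],[-0.004,0.145,0.0007,-0.2],[-0.004,0.16,0.0007,-0.2],[-0.004,0.16,0.0007,-0.2],[-0.004,0.16,0.0007,-0.2]],
  ],
)

```text
time: 17.8
tool_pos: [0.5223, -0.013, 0.1454]
tool_rot: [-1.57, -0.001, -1.871]
contact_force: [0.2, -0.9, -1.8]
opening: 0.0514
```

Request:
send_rows(
  motion=[
    [[0,0,0,0],[0,0,0,0],[0,0,0,0]],
  ],
)

```text
time: 18.1
tool_pos: [0.5227, -0.0129, 0.1463]
tool_rot: [-1.568, -0.0, -1.871]
contact_force: [-0.0, -0.0, -1.2]
opening: 0.0519
```

```bash
python3 -c "
from h import *
c=save('wrist','w15.png');save('side','s15.png',(200,150,330,260),6)
p,r,s=T(); print(p,s['tool_rot']); go(.522,-.0138,.112,-107.3)"
```

```text
[ 0.52243982 -0.01304088  0.14588742] [-1.56919557e+00 -5.40236922e-04 -1.87112079e+00]
t 18.2 pos [ 0.5224 -0.013   0.1459] yaw -107.21 F [-0.1 -0.5 -1.7] op 0.0515 -> shift [ 0.0008  0.0339 -0.0002] twist 0.1
```

View pics/w15.png

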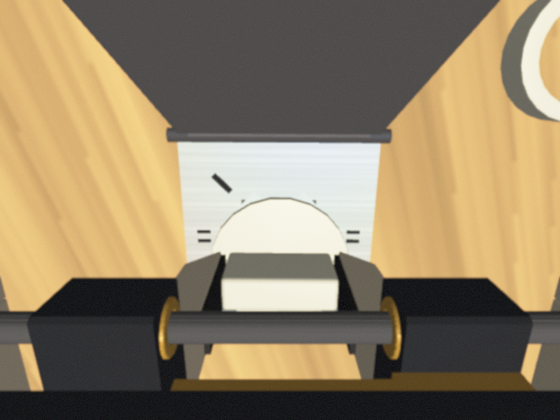

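View pics/s15.png

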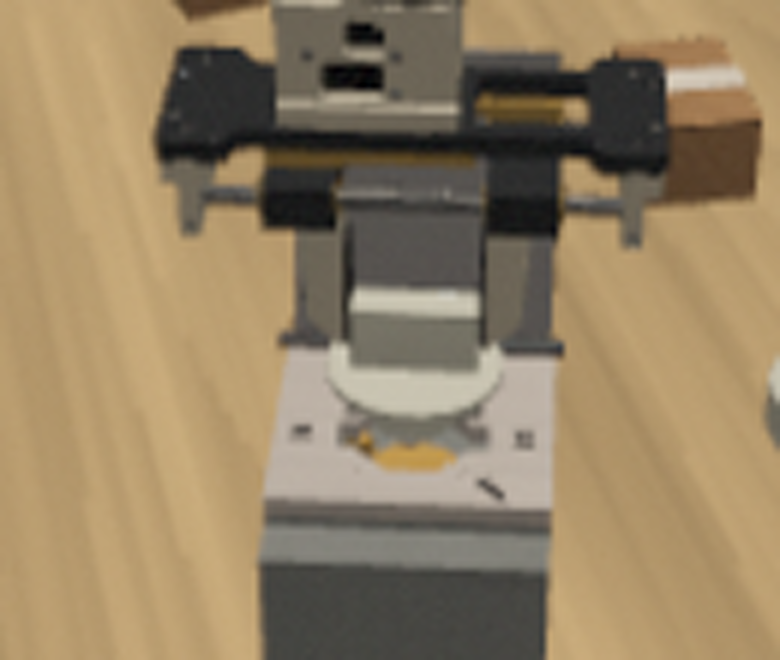

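```bash
python3 -c "
from h import *
c=read_camera('wrist'); p,r,s=T(); M=r.as_matrix()
A,B=px2w(c,204,236.3,.07),px2w(c,353,236.5,.07); m=(A+B)/2; print(m.round(4),(M.T@(m-p)).round(4),np.degrees(np.arctan2(*(B-A)[1::-1])).round(2),np.linalg.norm(B-A))
A=px2w(c,222,184,.07); print(A, A+(m-A)*2)
from h import DK
a=np.radians(-17.3); print('bar expected', m[:2]+.0477*np.array([np.cos(a+np.radians(135)),np.sin(a+np.radians(135))]))
"
```

```text
[ 0.5217 -0.0141  0.07  ] [ 0.0011  0.0757 -0.0004] -17.28 0.09196973166774797
[0.49981241 0.02760955 0.07      ] [ 0.54363676 -0.05573844  0.07      ]
bar expected [0.49955162 0.02816883]
```

Request:
send_rows(
  motion=[
    [[0.001,0.005,0,0],[0.001,0.01,0,0],[0.001,0.015,0,0],[0.001,0.02,0,0],[0.001,0.024,0,0],[0.001,0.027,0,0],[0.001,0.029,0,0],[0.001,0.03,0,0]],
  ],
)

```text
time: 19.05
tool_pos: [0.5221, -0.014, 0.1155]
tool_rot: [-1.57, -0.001, -1.871]
contact_force: [-0.1, 0.1, -1.7]
opening: 0.0518
```

```bash
python3 -c "
from h import *
c=save('wrist','w16.png');save('side','s16.png',(200,150,330,260),6)
go(.5217,-.0141,.112,-107.3)"
```

```text
t 19.15 pos [ 0.5221 -0.014   0.1157] yaw -107.21 F [ 0.4 -0.3 -1.2] op 0.0514 -> shift [ 0.0002  0.0037 -0.0004] twist 0.1
```

View pics/s16.png

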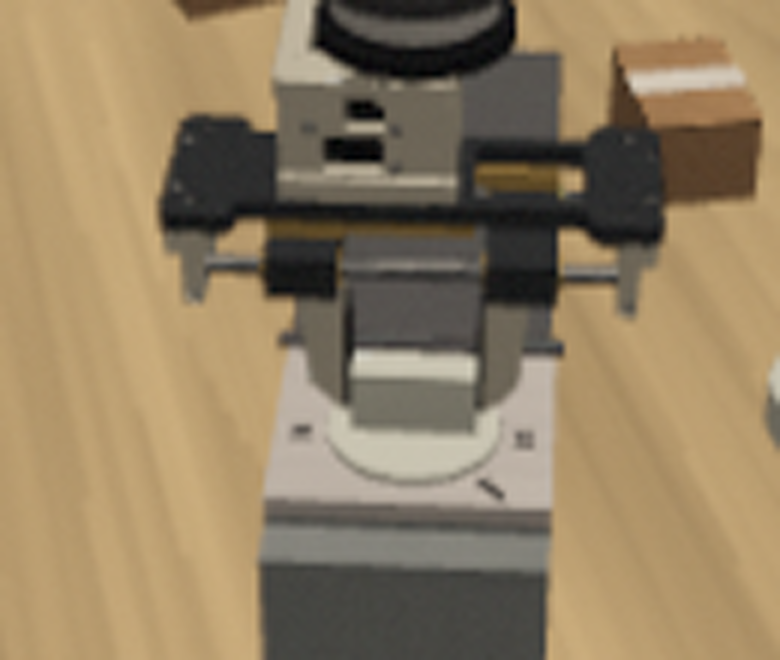

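View pics/w16.png

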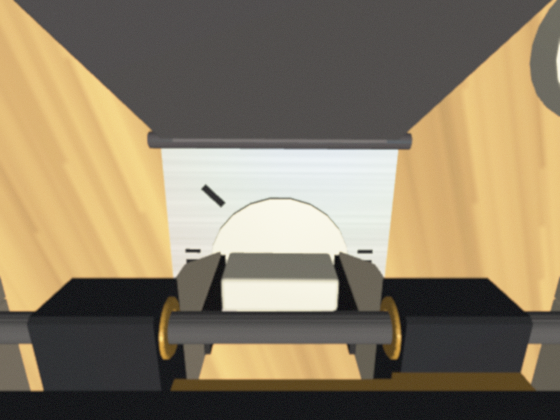

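Lugs are through with no force. Press home the last ~4 mm.

Request:
send_rows(
  motion=[
    [[0,0.001,0,0],[0,0.002,0,0],[0,0.003,0,0],[0,0.004,0,0],[0,0.005,0,0],[0,0.005,0,0],[0,0.005,0,0]],
  ],
)

```text
time: 19.85
tool_pos: [0.522, -0.0142, 0.1126]
tool_rot: [-1.568, -0.001, -1.871]
contact_force: [-7.6, 0.5, 15.1]
opening: 0.0516
```

Request:
send_rows(
  motion=[
    [[0,0.0007,0,4],[0,0.0007,0,8],[0,0.0007,0,12],[0,0.0007,0,16],[0,0.0007,0,20],[0,0.0007,0,24],[0,0.0007,0,27],[0,0.0007,0,30]],
  ],
)

```text
time: 20.65
tool_pos: [0.5235, -0.014, 0.1126]
tool_rot: [-1.566, 0.003, -2.397]
contact_force: [2.9, 1.4, 1.1]
opening: 0.0517
```

```bash
python3 -c "
from h import *
c=save('wrist','w17.png');save('side','s17.png',(200,150,330,260),6)
go(.5217,-.0141,.112,-152.3); print(T()[2]['torque'])"
```

```text
t 20.75 pos [ 0.5234 -0.014   0.1126] yaw -137.23 F [3.3 1.  1.5] op 0.0515 -> shift [ 0.0013  0.0006 -0.0011] twist 15.1
[ 0.25495476 -0.53331332  0.05834799]
```

View pics/s17.png

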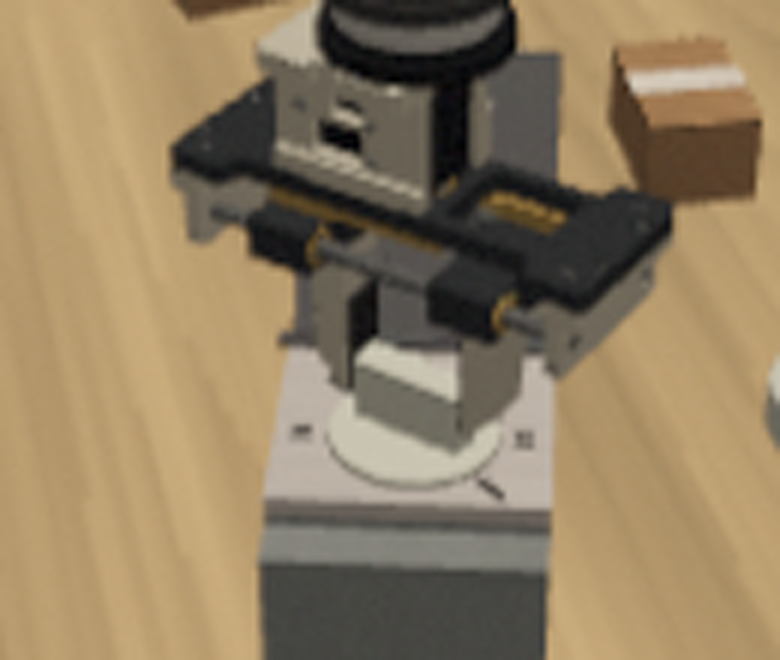

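View pics/w17.png

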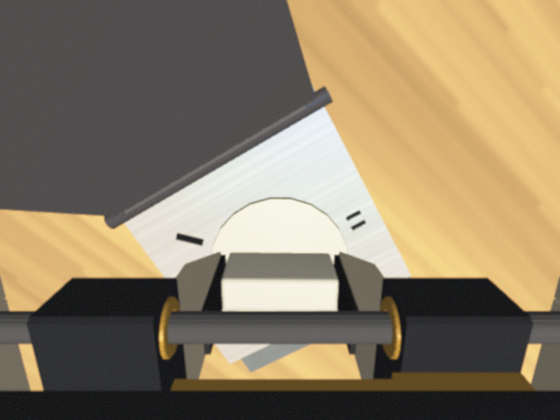

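Request:
send_rows(
  motion=[
    [[0,0.0007,0,3],[0,0.0007,0,6],[0,0.0007,0,9],[0.0005,0.0007,-0.0005,12],[0.0005,0.0007,-0.0005,14],[0.0005,0.0007,-0.0005,15.1],[0.0005,0.0007,-0.0005,15.1],[0.0005,0.0007,-0.0005,15.1]],
  ],
)

```text
time: 21.55
tool_pos: [0.5236, -0.0144, 0.1126]
tool_rot: [-1.565, 0.006, -2.657]
contact_force: [3.5, -2.6, 5.5]
opening: 0.0517
```

```bash
python3 -c "
from h import *
c=save('wrist','w18.png');save('side','s18.png',(200,150,330,260),6);save('top','t18.png',(220,140,350,240),6)
go(.5217,-.0141,.112,-152.3); print(T()[2]['torque'])"
```

```text
t 21.7 pos [ 0.5236 -0.0144  0.1126] yaw -152.27 F [ 3.2 -2.7  5.7] op 0.0514 -> shift [ 0.0016  0.0006 -0.0012] twist 0.0
[-0.49876765 -0.38460495  0.12515485]
```

View pics/s18.png

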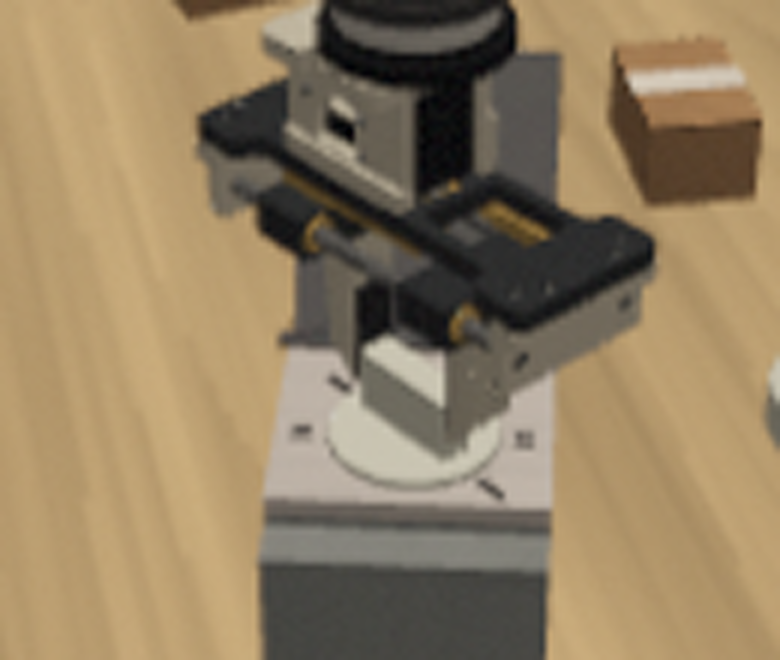

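View pics/w18.png

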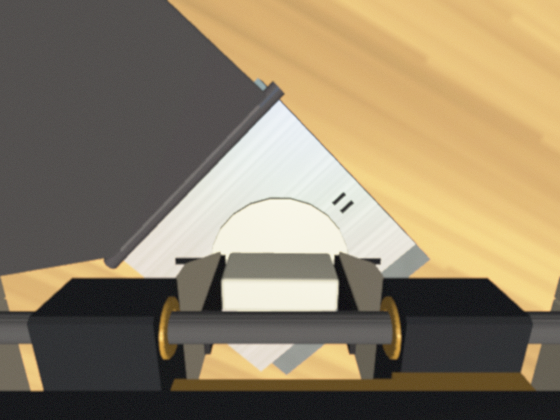

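View pics/t18.png

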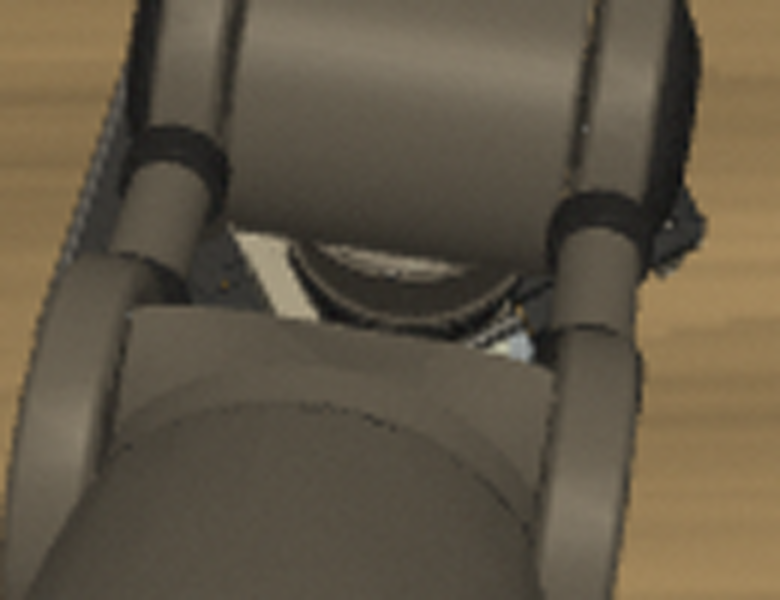

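Request:
send_rows(
  motion=[
    [[0,0.0005,0,0],[0,0.0005,0,0],[0,0.0005,0,0]],
  ],
)

```text
time: 22.0
tool_pos: [0.5236, -0.0144, 0.1126]
tool_rot: [-1.565, 0.006, -2.657]
contact_force: [0.2, -0.5, 7.9]
opening: 0.051
```

```bash
python3 -c "
from h import *
c=save('wrist','w19.png',(160,180,400,330),3.3)
go(.5217,-.0141,.112,-152.3); print(T()[2]['torque'])
for u in (190,372): print(px2w(c,u,261,.07))
A,B=px2w(c,190,261,.07),px2w(c,372,261,.07);print(np.degrees(np.arctan2(*(B-A)[1::-1])),(A+B)/2)"
```

```text
t 22.05 pos [ 0.5236 -0.0144  0.1126] yaw -152.22 F [ 0.9 -0.9  7.7] op 0.0514 -> shift [ 0.0015  0.0006 -0.0012] twist 0.1
[-0.1111909   0.05718232  0.01313971]
[0.50022442 0.0273063  0.07      ]
[ 0.54502502 -0.05824513  0.07      ]
-62.360357223724456 [ 0.52262472 -0.01546941  0.07      ]
```

View pics/w19.png

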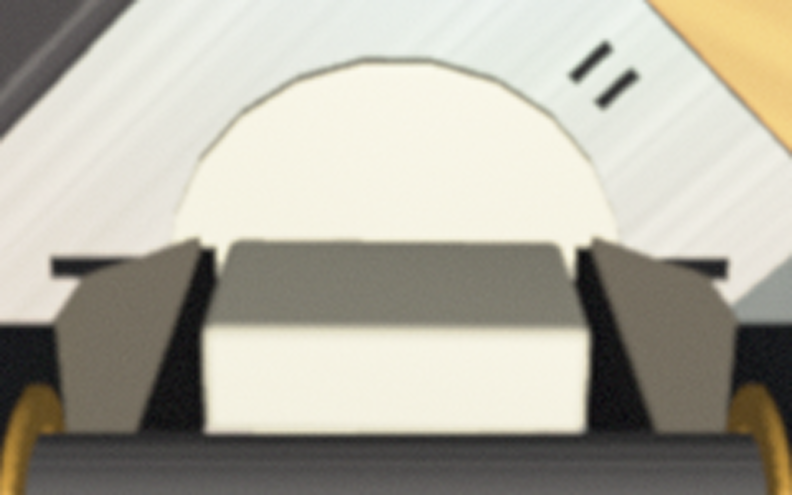

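```bash
python3 -c "
from cell import hand_in
print(hand_in())"
```

```text
the job is handed in; nothing more can be done
None
```

I carried out every step in the order asked and handed the job in at about 22 s of the 72 s.

- **Cover:** I used the blade of the smaller opener, about 158 mm long by camera, to lever the cover back to its stop. I felt about 11 N there, and the cover was at roughly 114°.
- **Opener:** I laid it flat on the bench, close to where it had been. The later picture confirms it.
- **Cap:** I gripped the rib by its two ends. The lugs went through the slots with no force, and I pressed the cap home with about 15 N, after which the height stopped changing. I then turned it 45° clockwise. I am still gripping it, with about 8 N downward.
- **Last checks:** In the wrist picture both long bar marks lie parallel to the rib and in line with it, measured at −62.4° against −62.2° for the tool. There was no sign of the lock resisting. The carton, tin and tape ring were not touched.
- **Disagreements:** The top and wrist cameras differed by about 3–4 mm on the cap and about 3 mm on the dock. I followed the wrist camera, and the grasp and insertion bore it out. The cap's axis ended about 1–2 mm from my estimate of the socket centre, within the clearance. The torque about the vertical read 0.125 N m after the turn, close to what the spring should give. It then read 0.013 N m under the extra downward push, although the angle held. I took the drop to be friction between flange and plate, and did not check further.

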